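Line up toy car bodies on a straightedge from its case

TASK

Swing the lid of the wooden case past its balance point so that it stands open by itself, lift out the straightedge and lay it flat on the assembly board, flush against the fence and roughly centred along it. Then stand every toy car body on the board with a long side flush along the free edge of the straightedge, wholly within its length, and close the empty case again. Do not knock over the glue bottle.

Things in the scene. Friction and masses are not known exactly. Their poses are not given: they have to be found in the camera images.
- case: The lower half of a fixed dark wooden clamshell case: an open tray 102 (x) x 268 (y) x 46 mm high, walls and floor 6 mm thick. Origin: centre of its underside, on the bench. Its x axis points from the knob side to the hinge side, z up. The straightedge lies in it lengthwise, on the floor.
- lid (a joint): Lid angle in rad: 0 closed, 1.9 at its stop, fully open and leaning back. The lid is a shell 102 x 268 x 20 mm of 0.25 kg, on a nearly free hinge: it balances at about 1.28 rad, falls shut by itself below about 1.2 rad and falls open to the stop beyond about 1.35.
- lid_hinge (a point): Point at the middle of the hinge line, which runs along the case's y axis on its far top rim, 46 mm above the bench. This frame turns with the lid.
- lid_knob (a point): Centre of the brass knob on the lid's outside: a cylinder 22 mm in diameter and 22 mm long, its axis along the case's y, on a stem 10 (x) x 14 (y) mm. It can be pinched by its two flat ends, and pivots between the fingers as the lid turns. With the lid shut it stands 33 mm above the lid's top face, 12 mm in from the front edge; from the hinge line it is 90 mm towards the front (case -x) and 53 mm up.
- straightedge_mid (a point): The loose straightedge (0.32 kg), an aluminium plate 50 (x) x 240 (y) x 8 mm high with an upright wooden grip rib along its middle, 12 (x) x 140 (y) mm, from the plate up to 44 mm above the underside. This point is its middle, 22 mm above the underside; y along its length, z up.
- board: The assembly board: a fixed plywood sheet 170 (x) x 300 (y) x 5 mm, with a fixed wooden fence along its far edge, 300 mm long, 22 mm wide, its top 23 mm above the bench. Origin: centre of the sheet's underside, on the bench. x points to the fence, whose flat working face lies at x = +60 mm and runs along y; the straightedge and cars go on its -x side, on the sheet.
- car_a_mid (a point): Middle of a toy car body of plain light wood without wheels (may be absent): a block 36 (x) x 44 (y) x 28 mm high with a 30 x 22 x 12 mm cabin on top, 40 mm high in all, 50 g. This point is 20 mm above its underside; y along its length, z up. The flat 44 x 28 mm faces at x = +-18 mm are its long sides; either will do.
- car_a: The same car body; origin at the centre of its underside.
- car_b_mid (a point): Middle of a toy car body of plain light wood without wheels (may be absent): a block 36 (x) x 44 (y) x 28 mm high with a 30 x 22 x 12 mm cabin on top, 40 mm high in all, 50 g. This point is 20 mm above its underside; y along its length, z up. The flat 44 x 28 mm faces at x = +-18 mm are its long sides; either will do.
- car_b: The same car body; origin at the centre of its underside.
- car_c_mid (a point): Middle of a toy car body of plain light wood without wheels (may be absent): a block 36 (x) x 44 (y) x 28 mm high with a 30 x 22 x 12 mm cabin on top, 40 mm high in all, 50 g. This point is 20 mm above its underside; y along its length, z up. The flat 44 x 28 mm faces at x = +-18 mm are its long sides; either will do.
- car_c: The same car body; origin at the centre of its underside.
- glue: White glue bottle, 52 mm in diameter and 150 mm tall, standing at the back of the bench; leave it standing. Origin at the centre of its underside.
- straightedge: The same straightedge; origin at the centre of its underside.
Mind the look-alikes: they are no part of the job. Leave any grey or red look-alike of the car_c alone.

How it is judged (in metres and radians):
On the way, in this order (a step that is already met when the one before it is completed fails the run):
1. the lid stands open by itself, past its balance point, with nothing touching the case (value of joint lid above 1.6 rad and contact force between case and the arm below 0.2 N and contact force between case and the fingers below 0.2 N), for 0.4 s.
2. the straightedge lies flat on the board, flush against the fence, let go (x of straightedge_mid in the frame of board between 0.0325 and 0.037 m and y of straightedge_mid in the frame of board between -0.03 and 0.03 m and z of straightedge_mid in the frame of board between 0.024 and 0.031 m and angle between the y axis of straightedge_mid and the y axis of board, either way round below 0.03 rad and angle between straightedge_mid's own z axis and vertical below 0.05 rad and contact force between straightedge and the fingers below 0.2 N), for 0.2 s.
At the end, for the whole second after the job is handed in: Straightedge flat on the board, within 2.5 mm of the fence, parallel within 0.03 rad, centred within 30 mm; every car body present upright on the board, within 3 mm of the free edge, parallel within 0.06 rad, at most 100 mm from its middle along it; lid below 0.06 rad; all at rest (x of straightedge_mid in the frame of board between 0.0325 and 0.037 m and y of straightedge_mid in the frame of board between -0.03 and 0.03 m and z of straightedge_mid in the frame of board between 0.024 and 0.031 m and angle between the y axis of straightedge_mid and the y axis of board, either way round below 0.03 rad and angle between straightedge_mid's own z axis and vertical below 0.05 rad and (x of car_a_mid in the frame of straightedge_mid between 0.041 and 0.046 m or x of car_a_mid in the frame of straightedge_mid between -0.046 and -0.041 m) and y of car_a_mid in the frame of straightedge_mid between -0.1 and 0.1 m and z of car_a_mid in the frame of board between 0.021 and 0.029 m and angle between the y axis of each of car_a_mid, car_b_mid, car_c_mid and the y axis of straightedge_mid, either way round below 0.06 rad and angle between each of car_a_mid, car_b_mid, car_c_mid's own z axis and vertical below 0.06 rad and linear speed of each of car_a, car_b, car_c, straightedge below 0.01 m/s and (x of car_b_mid in the frame of straightedge_mid between 0.041 and 0.046 m or x of car_b_mid in the frame of straightedge_mid between -0.046 and -0.041 m) and y of car_b_mid in the frame of straightedge_mid between -0.1 and 0.1 m and z of car_b_mid in the frame of board between 0.021 and 0.029 m and (x of car_c_mid in the frame of straightedge_mid between 0.041 and 0.046 m or x of car_c_mid in the frame of straightedge_mid between -0.046 and -0.041 m) and y of car_c_mid in the frame of straightedge_mid between -0.1 and 0.1 m and z of car_c_mid in the frame of board between 0.021 and 0.029 m and value of joint lid below 0.06 rad); the robot touches nothing.
It fails at once if the glue bottle is knocked over (angle between glue's own z axis and vertical above 0.7 rad).
Of car_a, car_b, car_c only 2 to 3 are there at a start; the rules pass over those that are not, and their reading is None.
At some moment in a run one of car_a, car_b, car_c may be knocked a few centimetres aside while the robot is not near it.
Once in a run the grip may slacken for a moment while it holds something.
It also fails if it takes over 210 s, if anything falls off the work surface, if the arm or the gripper's body presses on something with over 40 N, if the wrist force passes 120 N, or if a joint passes its speed limit or range.

ROBOT

A 7-joint arm with a two-finger parallel gripper is mounted at the origin on the work surface. World frame = base frame: x ahead of the robot, y to its left, z up, the work surface at z = 0. Lengths are in mm, angles in rad, forces in N, time in s.
With the tool pointing down it reaches from about 425 to 800 mm from the base axis. Payload 8.3 kg.
Tool frame: the origin (TCP) lies at the very end of the fingers, on their centre line; the grasp point (between the pads) lies 19 mm behind it (robot.tcp_to_grasp is the distance from the TCP to the grasp point, in mm); z points along the fingers, y is the line along which they close (so a half turn about z gives the same grasp; the last joint's range is limited). The gripper opens to 85 mm and grips with 20 to 120 N. Pads are 22 mm wide; open, the fingers measure 114 mm over their backs; the gripper's body (76 mm by 85 mm) begins 54 mm behind the grasp point. The pads swing forward as they close: fully open they stand 13 mm farther back than shut.
Start: joints at [-1.249, 0.383, 0.016, 1.37, -0.006, 1.388, -0.046], TCP at [234.556, 579.298, 231.279] pointing down, gripper open.
Joint ranges: [-2.95, 2.95], [-0.25, 2.06], [-1.52, 1.56], [0.18, 2.33], [-1.44, 4.58], [0.02, 2.06], [-3.01, 3.01]. Speed limits (rad/s): [2.39, 2.39, 3.01, 3.01, 3.14, 3.14, 3.14].

INTERFACE

Orientations are given as a unit quaternion [w, x, y, z].
In Python, from workcell import robot gives the robot as it stands.
- The arm moves only by the shell command python3 -m jog 'ROWS' [OPENING] [FORCE]. ROWS is a JSON object of lists of equal length, an entry for each row: "travel": the shift along the tool's x, y, z in m, a list of three; "twist": the turn, a rotation vector about the tool's x, y, z in rad, a list of three. In form: {"travel": [[x, y, z], ...], "twist": [[wx, wy, wz], ...]}. A call has 1 to 8 rows; each row shifts and turns the commanded pose from where the row before left it, along the tool's axes as they then stand; what a row does not reach is not made up. A row lasts 1/8 s, in which the tool goes at most 62.5 mm and 10.7 degrees, less where a joint would pass 70% of its speed; a pose out of reach is approached as far as the arm can. A call with a gripper value outside its range is refused whole. OPENING is the opening in per cent of the stroke, from 0 (shut) to 100 (fully open), set as the call begins (- or left out, the last holds). The fingers move at their own pace and stop on an object; FORCE is the grip in N (left out, the last holds). Time passes only in rows, so rows that do not move let the fingers close. It gives the time, the measured TCP pose, the force, the opening and the grip force at its end, in the units of the state.
- robot.get_obs(): the state, without advancing time (a new reading comes with each control period).
- robot.capture(name): name is "scene" or "top"; returns the picture (420x560x3 uint8, blue, green, red); there is no depth.
- robot.camera_info(name): a dict with "mtx" (3x3 intrinsics, pixels), "k1" (the pictures are not rectified: a ray, as slopes to the right and down, at radius r is drawn at 1 + k1 r^2 times it, then the intrinsics apply), "R" (3x3) and "t" (3): a world point X has camera coordinates R X + t. Camera axes: x right, y down, z forward; pixel columns grow to the right and rows downward; lengths in mm; the calibration is good to about 2 mm. A picture is of the moment at which its call begins. camera_info takes no time and is no camera call.
- robot.hand_in(): hands the job in; it is judged then, once.
Trained networks look in the newest picture that a camera, given by its name, has taken for a name from the list of things; names that differ only in an ending like _2 or _b are one class to them, and where a whole thing is asked for, a point or a joint stands for the part that bears it (a point fixed in the world has none). Each returns a list of dicts, best first, with "confidence" (0 to 1); they miss things now and then, are a little off and sometimes report something else, mostly with a low value. They report only what shows in the picture. A call takes as long as a camera call. They do not tell look-alikes from the thing itself.
- robot.regions_of(camera, label): "region" (420x560 bool, what is visible of it).
- robot.tip_of(camera, label): "position" ([x, y, z] in mm, in the coordinates of the camera as it stood for that picture, good to about 4 mm: a listed point, or the origin of a listed thing).
The state is a dict: "clock": time; "qpos": joint angles; "qd": joint speeds; "tau": joint torques, N m; "tcp_pos": TCP position; "tool_rot": TCP orientation; "wrist_force": force on the tool from outside, world axes, zero at the start; "moment": the same for the moment, N m; "width": finger opening in mm; "grip_force": force on a finger pad.
Only numpy, scipy, OpenCV 4.12 (cv2) and the standard library are available. Lean on these libraries where they do the work, as an engineer would, in place of code of your own. Each camera call takes 0.05 s, during which the arm holds its last target. There are 200 camera calls.

## Working session

There is one attempt and no reset: what is moved stays moved. The work goes in short steps, Python scripts to look and compute and a shell command to move; the robot and the scene stay as the last step left them, time stands still between calls to the robot, and variables do not carry over. Pictures are saved under pics/ and viewed, at most 14 in all, crops included, and the job is handed in when it is done.

```bash
ls; mkdir -p pics; cat > h.py <<'E'
import numpy as np,cv2
from workcell import robot
from scipy.spatial.transform import Rotation as Ro
def ci(c):
    i=robot.camera_info(c);return np.array(i["mtx"]),i["k1"],np.array(i["R"]),np.array(i["t"])
def proj(c,X):
    K,k,R,t=ci(c);p=R@np.array(X,float)+t;s=p[:2]/p[2];s=s*(1+k*(s@s));return K[:2,:2]@s+K[:2,2]
def ray(c,uv,z):
    "pixel -> world point on plane z"
    K,k,R,t=ci(c);d=np.linalg.solve(K,[uv[0],uv[1],1])[:2];s=d.copy()
    for _ in range(20): s=d/(1+k*(s@s))
    v=R.T@np.array([s[0],s[1],1]);o=-R.T@t
    return o+v*(z-o[2])/v[2]
def tips(c,l,m=0.2):
    K,k,R,t=ci(c);return [(round(d["confidence"],2),np.round(R.T@(np.array(d["position"])-t),1)) for d in robot.tip_of(c,l) if d["confidence"]>m]
def regs(c,l,m=0.2):
    return [(round(d["confidence"],2),d["region"]) for d in robot.regions_of(c,l) if d["confidence"]>m]
def rect(c,reg,z):
    "min area rect of region's hull on plane z: centre,size,angle of long axis from world y"
    cn=max(cv2.findContours(reg.astype(np.uint8),0,2)[0],key=cv2.contourArea)[:,0,:]
    P=np.array([ray(c,p,z)[:2] for p in cn],np.float32);b=cv2.boxPoints(cv2.minAreaRect(P))
    e=[b[1]-b[0],b[2]-b[1]];l=max(e,key=np.linalg.norm)
    a=np.arctan2(-l[0],l[1]);a=(a+np.pi/2)%np.pi-np.pi/2
    return np.round(b.mean(0),1),np.round([np.linalg.norm(x) for x in e],1),round(float(a),3)
def st():
    o=robot.get_obs();print(o["clock"],np.round(o["tcp_pos"],1),np.round(o["tool_rot"],4),np.round(o["wrist_force"],1),o["width"],o["grip_force"])
E
python3 - <<'E'
from h import *
st()
for c in("scene","top"):
    im=robot.capture(c);cv2.imwrite(f"pics/{c}1.png",im)
    K,k,R,t=ci(c);print(c,K[0,0],k,-R.T@t,R[2])
    for l in("case","lid_hinge","lid_knob","straightedge_mid","board","car_a_mid","glue"):print(l,tips(c,l))
E
```

```text
pics
0.0 [234.4 578.9 230.3] [-2.000e-04  1.912e-01  9.816e-01 -9.000e-04] [ 0.  -0.4  0.7] 85.40856837321782 0.0
scene 519.1308385479356 -0.14718678421316328 [ 973.13925941 -494.73211738  993.88842537] [-0.34467679  0.44776524 -0.825048  ]
case [(0.84, array([465.1, 312.9,   5.3]))]
lid_hinge [(0.93, array([520.1, 319.2,  42.8]))]
lid_knob [(0.89, array([434. , 309.2, 102.4]))]
straightedge_mid []
board [(0.69, array([ 468.1, -284.7,    3.2]))]
car_a_mid [(0.69, array([674.9,   0.9,  23.4]))]
glue [(0.91, array([7.995e+02, 9.240e+01, 5.000e-01]))]
top 411.6866446919053 -0.03997740046004628 [402.85880417 -19.6583372  977.85211678] [ 0.20434465  0.01933984 -0.97870794]
case [(0.84, array([ 4.681e+02,  3.064e+02, -2.000e-01])), (0.43, array([ 461.4, -283.1,   -1.5]))]
lid_hinge [(0.56, array([520.9, 312. ,  47.2]))]
lid_knob [(0.98, array([431. , 306.4,  98.9])), (0.34, array([668.9,   3.1,   5.8]))]
straightedge_mid []
board [(0.73, array([ 464.8, -283.1,   -1.5]))]
car_a_mid [(0.82, array([671.3,  -2.7,  23.5]))]
glue [(0.74, array([7.982e+02, 9.050e+01, 5.000e-01]))]
```

```bash
python3 -c "
import cv2,numpy as np
a=cv2.imread('pics/scene1.png');b=cv2.imread('pics/top1.png')
cv2.imwrite('pics/both1.png',cv2.resize(np.hstack([a,b]),(800,300),interpolation=cv2.INTER_AREA))"
```

```text
(no output)
```

View pics/top1.png

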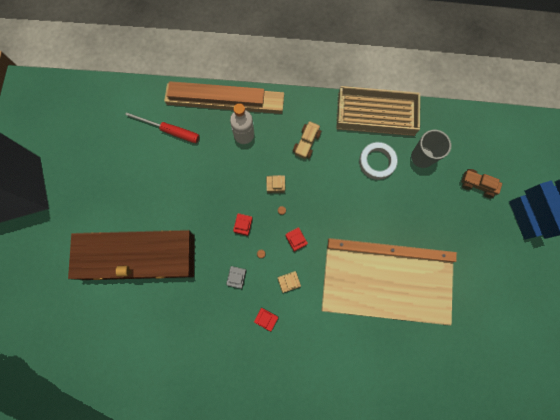

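View pics/scene1.png

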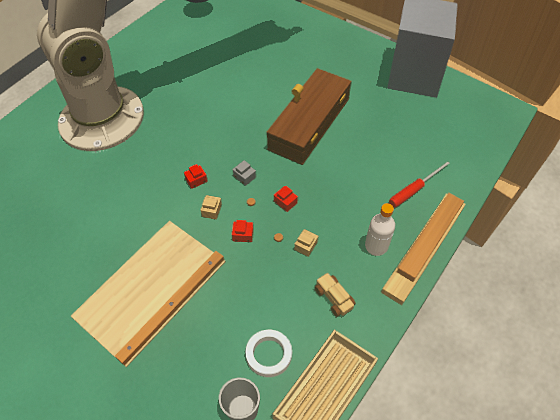

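Candidates, in top pixels: plain light-wood blocks at (276,184) and (289,282), a longer wooden object at (307,140), red ones at (243,224), (297,239) and (266,320), and a grey one at (236,277). The two light blocks fit the description. I'll check them and the longer object in a crop.

```bash
python3 - <<'E'
from h import *
a=robot.capture("top");b=robot.capture("scene")
c1=cv2.resize(a[110:330,215:335],(320,587),interpolation=cv2.INTER_CUBIC)
c2=cv2.resize(b[150:330,180:370],(470,445),interpolation=cv2.INTER_CUBIC)
o=np.zeros((587,790,3),np.uint8);o[:,:320]=c1;o[:445,320:]=c2;cv2.imwrite("pics/crop2.png",o)
for l,z in(("case",66),("board",5),("car_a",30)):
  for cf,r in regs("top",l):
    ys,xs=np.nonzero(r);print(l,cf,(int(xs.mean()),int(ys.mean())),rect("top",r,z))
for l in("car_a","board","car_a_mid"):
  print(l,tips("top",l,.05),tips("scene",l,.05))
for X in([450,0,0],[600,0,0]):print(proj("top",X))
E
```

```text
case 0.88 (131, 254) (array([467.8, 305. ], dtype=float32), array([281.1, 106.5], dtype=float32), 0.115)
case 0.74 (129, 254) (array([467.7, 309.4], dtype=float32), array([272.7, 107.1], dtype=float32), 0.107)
board 0.55 (388, 281) (array([ 464.2, -285.6], dtype=float32), array([173.2, 304.6], dtype=float32), -0.04)
car_a 0.83 (236, 276) (array([441.,  70.], dtype=float32), array([42.6, 37.2], dtype=float32), 1.416)
car_a 0.83 (296, 239) (array([538.2, -60. ], dtype=float32), array([33.7, 42.1], dtype=float32), -0.958)
car_a 0.74 (288, 281) (array([441.7, -50.8], dtype=float32), array([43.1, 34.8], dtype=float32), 0.403)
car_a 0.74 (243, 224) (array([562.2,  67.2], dtype=float32), array([46.9, 37.7], dtype=float32), 1.426)
car_a 0.56 (265, 318) (array([354.2,  -5.2], dtype=float32), array([39.1, 44.9], dtype=float32), -0.443)
car_a [(0.88, array([ 4.437e+02, -5.510e+01, -4.000e-01])), (0.88, array([352.1,  -2.8,  -4.6])), (0.87, array([671.7,  -0.9,   4.5])), (0.73, array([438.6,  69.2,  -2.1])), (0.65, array([541.7, -59.3,   2.3])), (0.6, array([564. ,  71.9,  -3.1])), (0.42, array([521.4, 315.6,  47.1]))] [(0.93, array([438.4,  68.2,   1.3])), (0.92, array([354.1,  -5.9,  -0.4])), (0.79, array([539.8, -60.4,   1.8])), (0.78, array([570.1,  68.6,  -5.1])), (0.71, array([440.7, -54.7,  -1.1])), (0.66, array([668.9,  -0. ,  -1.7]))]
board [(0.67, array([ 462.3, -284.1,    2.4]))] [(0.63, array([ 464.7, -286.9,    2.7]))]
car_a_mid [(0.51, array([668.2,   1. ,  23.6]))] [(0.79, array([672.7,  -2.8,  23.3])), (0.55, array([796.6,  88.8,   1.2]))]
[267.34247439 276.16352013]
[272.8719057  213.87462713]
```

View pics/crop2.png

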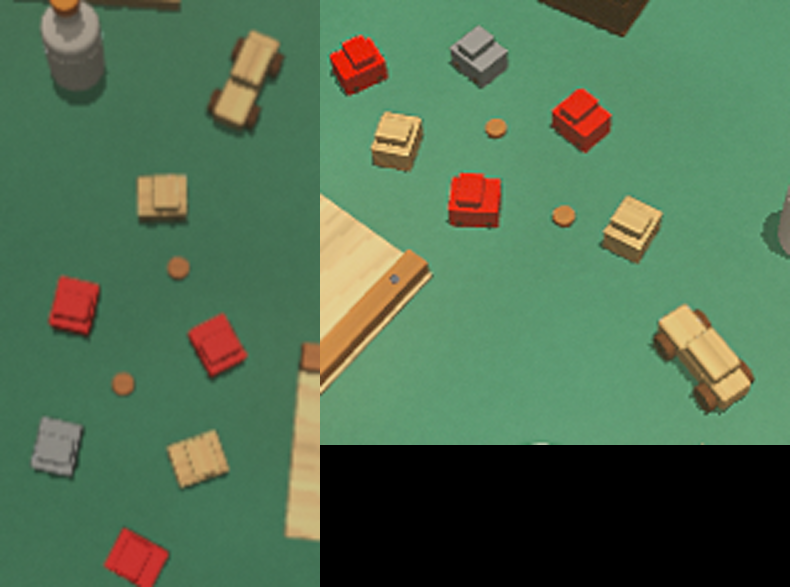

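The light blocks at top (276,184) and (289,282) are the plain wheel-less cars: about (670,0) and (442,-53) in the world. The object at (307,140) has wheels, so it is a different toy. The red and grey look-alikes stay where they are.

Next is the lid knob.

```bash
cat >> h.py <<'E'
def plan(xyz,yaw=None):
    "yaw: world angle of tool y; assumes the tool points down. Prints wz turn, then travel (mm) in tool axes after turning"
    o=robot.get_obs();w=o["tool_rot"];R=Ro.from_quat([w[1],w[2],w[3],w[0]]).as_matrix()
    cur=np.arctan2(R[1,1],R[0,1]);tilt=np.degrees(np.arccos(-R[2,2]))
    d=0 if yaw is None else (yaw-cur+np.pi/2)%np.pi-np.pi/2
    y=cur+d;Y=np.array([np.cos(y),np.sin(y),0]);Z=np.array([0,0,-1.]);X=np.cross(Y,Z)
    v=np.array(xyz,float)-o["tcp_pos"]
    print("tcp",np.round(o["tcp_pos"],1),"yaw",round(cur,3),"tilt",round(tilt,1),"twist wz",round(-d,3),"travel",np.round([v@X,v@Y,v@Z],1),"q7",round(o["qpos"][6],2))
E
python3 -c "
from h import *
import math
plan([431,307,170],math.pi/2+.10)"
```

```text
tcp [234.6 579.3 231.3] yaw 1.186 tilt 0.0 twist wz -0.485 travel [-168.3 -290.6   61.3] q7 -0.05
```

```bash
python3 -m jog '{"travel":[[0,0,0],[0,0,0],[0,0,0],[-0.034,-0.058,0],[-0.034,-0.058,0],[-0.034,-0.058,0.02],[-0.034,-0.058,0.02],[-0.032,-0.058,0.021]],"twist":[[0,0,-0.162],[0,0,-0.162],[0,0,-0.161],[0,0,0],[0,0,0],[0,0,0],[0,0,0],[0,0,0]]}' 100 40
python3 - <<'E'
from h import *
import math
a=robot.capture("top");b=robot.capture("scene")
cv2.imwrite("pics/k3.png",np.hstack([cv2.resize(a[190:310,50:240],(400,253)),cv2.resize(b[40:180,240:380],(253,253))]))
print(tips("top","lid_knob"),tips("scene","lid_knob"),tips("scene","lid_hinge"),tips("top","lid_hinge"))
plan([431,307,80],math.pi/2+.10)
E
```

```text
clock: 2.35
tcp_pos: [413.9, 330.9, 176.7]
tool_rot: [0.0, -0.05, 0.999, 0.0]
wrist_force: [-0.8, 0.7, 0.2]
width: 85.4
grip_force: 0.0
[(0.83, array([432.1, 305.9,  94.3]))] [(0.77, array([432.7, 308.4, 105. ]))] [] [(0.95, array([523. , 318.2,  45.9]))]
tcp [412.2 333.8 177.2] yaw 1.673 tilt 0.1 twist wz 0.002 travel [-16.1 -28.6  97.2] q7 0.95
```

```bash
python3 -m jog '{"travel":[[-0.017,-0.027,0],[0,0,0.03],[0,0,0.035],[0,0,0.033],[0,0,0]],"twist":[[0,0,0],[0,0,0],[0,0,0],[0,0,0],[0,0,0]]}'
python3 -m jog '{"travel":[[0,0,0],[0,0,0],[0,0,0],[0,0,0],[0,0,0],[0,0,0]],"twist":[[0,0,0],[0,0,0],[0,0,0],[0,0,0],[0,0,0],[0,0,0]]}' 0 40
python3 -c "
from h import *
plan([432,307,79])"
```

```text
clock: 3.28
tcp_pos: [430.0, 307.9, 76.8]
tool_rot: [-0.002, -0.052, 0.999, -0.001]
wrist_force: [0.1, 0.4, 0.5]
width: 85.3
grip_force: 0.0
clock: 4.03
tcp_pos: [432.8, 306.7, 79.8]
tool_rot: [0.0, -0.05, 0.999, -0.0]
wrist_force: [-2.4, -4.8, 7.8]
width: 21.2
grip_force: 39.9
tcp [432.8 306.7  79.8] yaw 1.671 tilt 0.0 twist wz 0 travel [0.8 0.4 0.8] q7 1.03
```

```bash
python3 -m jog '{"travel":[[-0.0143,0,-0.0189],[-0.0181,0,-0.0152],[-0.021,0,-0.0107],[-0.023,0,-0.0057],[0,0,0]],"twist":[[0,0,0],[0,0,0],[0,0,0],[0,0,0],[0,0,0]]}' 0 60
python3 -m jog '{"travel":[[-0.0236,0,-0.0004],[-0.0231,0,0.0049],[-0.0214,0,0.010],[-0.0187,0,0.0145],[0,0,0],[0,0,0]],"twist":[[0,0,0],[0,0,0],[0,0,0],[0,0,0],[0,0,0],[0,0,0]]}'
```

```text
clock: 4.65
tcp_pos: [508.5, 315.4, 129.1]
tool_rot: [-0.0, -0.05, 0.999, 0.0]
wrist_force: [-2.6, 0.7, 1.2]
width: 21.1
grip_force: 61.2
clock: 5.4
tcp_pos: [594.3, 325.4, 100.8]
tool_rot: [0.0, -0.051, 0.999, 0.001]
wrist_force: [-0.2, 4.9, 0.5]
width: 21.4
grip_force: 67.6
```

```bash
python3 -m jog '{"travel":[[0,0,0],[0,0,0],[0,0,0],[0,0,-0.03],[0,0,-0.05],[0,0,-0.05],[0,0,-0.03],[0.05,0,0]],"twist":[[0,0,0],[0,0,0],[0,0,0],[0,0,0],[0,0,0],[0,0,0],[0,0,0],[0,0,0]]}' 100
python3 -m jog '{"travel":[[0.05,0.05,0],[0.05,0.05,0],[0.05,0.05,0],[0,0.05,0]],"twist":[[0,0,0],[0,0,0],[0,0,0],[0,0,0]]}'
python3 - <<'E'
from h import *
a=robot.capture("top");b=robot.capture("scene")
cv2.imwrite("pics/o4.png",np.hstack([cv2.resize(a[180:310,50:240],(438,300)),cv2.resize(b[20:180,240:400],(300,300))]))
print(tips("top","straightedge_mid"),tips("scene","straightedge_mid"),tips("top","lid_knob"))
for c in("top","scene"):
 for cf,r in regs(c,"straightedge"):print(c,cf,r.sum(),rect(c,r,14))
st()
E
```

```text
clock: 6.4
tcp_pos: [548.2, 318.0, 262.3]
tool_rot: [0.003, -0.048, 0.999, 0.0]
wrist_force: [-0.6, 0.1, -0.2]
width: 85.0
grip_force: 0.0
clock: 6.9
tcp_pos: [390.9, 488.5, 261.1]
tool_rot: [-0.001, -0.052, 0.999, 0.0]
wrist_force: [1.2, -0.1, 0.2]
width: 85.5
grip_force: 0.0
[(0.63, array([471.4, 314.6,  29.5]))] [(0.65, array([472.8, 317.8,  24.6]))] [(0.79, array([599.3, 326.2, 112.4]))]
top 0.89 2147 (array([469.5, 315.4], dtype=float32), array([243.2,  52.6], dtype=float32), 0.119)
scene 0.95 1201 (array([470.4, 323.4], dtype=float32), array([226.1,  52.4], dtype=float32), 0.108)
scene 0.36 1130 (array([529.7, 403.8], dtype=float32), array([391.1,  79.1], dtype=float32), 0.105)
7.25 [396.2 485.6 260.5] [ 4.000e-04 -4.880e-02  9.988e-01 -3.000e-04] [ 0.3 -0.4 -0.2] 85.47013738822773 0.0
```

View pics/o4.png

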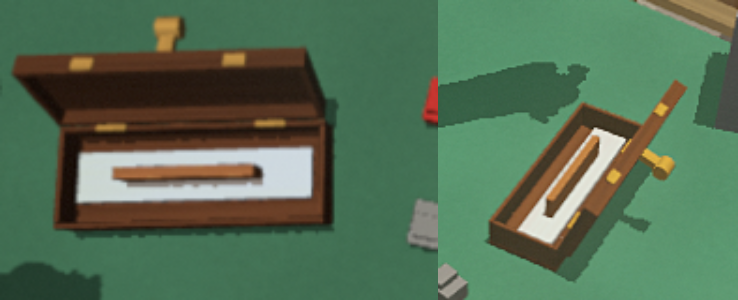

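Step 1 is done. The picture shows the lid leaning back at its stop and the straightedge in the tray, at about (470,315) with yaw 0.115.

```bash
python3 -m jog '{"travel":[[0,0,0],[0,0,0],[0,0,0],[0,0,0],[0,0,0],[0,0,0],[0,0,0],[0,0,0]],"twist":[[0,0,0.174],[0,0,0.174],[0,0,0.174],[0,0,0.174],[0,0,0.174],[0,0,0.174],[0,0,0.174],[0,0,0.174]]}' 41 80
python3 -c "
from h import *
plan([470.5,315,110],.115)"
```

```text
clock: 8.25
tcp_pos: [396.0, 485.7, 260.8]
tool_rot: [0.0, 0.605, 0.796, 0.0]
wrist_force: [-1.0, -0.3, -0.2]
width: 35.2
grip_force: 0.0
tcp [396.  485.7 260.8] yaw 0.271 tilt 0.0 twist wz 0.156 travel [-178.1   54.4  150.8] q7 -0.6
```

```bash
python3 -m jog '{"travel":[[0,0,0],[-0.045,0.0136,0.03],[-0.045,0.0136,0.03],[-0.045,0.0136,0.045],[-0.043,0.0136,0.045],[0,0,0],[0,0,0]],"twist":[[0,0,0.156],[0,0,0],[0,0,0],[0,0,0],[0,0,0],[0,0,0],[0,0,0]]}'
python3 -c "
from h import *
plan([470.5,315,19],.115)"
```

```text
clock: 9.12
tcp_pos: [470.1, 319.1, 113.6]
tool_rot: [-0.0, 0.663, 0.749, 0.0]
wrist_force: [-0.0, 0.7, -0.3]
width: 34.9
grip_force: 0.0
tcp [470.1 319.1 113.6] yaw 0.121 tilt 0.1 twist wz 0.006 travel [-4.1 -0.1 94.6] q7 -0.42
```

```bash
python3 -m jog '{"travel":[[-0.004,0,0.03],[0,0,0.03],[0,0,0.025],[0,0,0.0095],[0,0,0]],"twist":[[0,0,0],[0,0,0],[0,0,0],[0,0,0],[0,0,0]]}'
python3 -m jog '{"travel":[[0,0,0],[0,0,0],[0,0,0],[0,0,0],[0,0,0],[0,0,0]],"twist":[[0,0,0],[0,0,0],[0,0,0],[0,0,0],[0,0,0],[0,0,0]]}' 0 90
python3 -m jog '{"travel":[[0,0,-0.01],[0,0,-0.03],[0,0,-0.04],[0,0,-0.05],[0,0,-0.05],[0,0,0]],"twist":[[0,0,0],[0,0,0],[0,0,0],[0,0,0],[0,0,0],[0,0,0]]}'
python3 - <<'E'
from h import *
robot.capture("top");print(tips("top","straightedge_mid"))
for cf,r in regs("top","board"):print(cf,rect("top",r,5))
plan([500,-286,150],-.04)
E
```

```text
clock: 9.75
tcp_pos: [470.0, 316.5, 18.9]
tool_rot: [-0.0, 0.662, 0.75, 0.0]
wrist_force: [-0.0, -0.1, -0.7]
width: 35.3
grip_force: 0.0
clock: 10.5
tcp_pos: [471.0, 316.4, 20.0]
tool_rot: [0.0, 0.662, 0.749, 0.001]
wrist_force: [-1.4, 0.3, 6.6]
width: 11.0
grip_force: 89.0
clock: 11.25
tcp_pos: [472.0, 316.5, 203.3]
tool_rot: [0.001, 0.662, 0.749, 0.004]
wrist_force: [0.9, -0.3, -4.4]
width: 10.8
grip_force: 88.3
[(0.73, array([471.7, 316. , 210.8]))]
0.64 (array([ 464. , -285.3], dtype=float32), array([175.1, 307.2], dtype=float32), -0.027)
tcp [469.1 315.1 197.1] yaw 0.123 tilt 0.1 twist wz 0.163 travel [-599.4   54.9   47.1] q7 -0.44
```

```bash
python3 - <<'E'
from h import *
im=robot.capture("top")
hsv=cv2.cvtColor(im,cv2.COLOR_BGR2HSV)
m=np.zeros(im.shape[:2],np.uint8);m[225:345,310:470]=1
print(hsv[285,390],hsv[251,380])
L=((hsv[...,0]<30)&(hsv[...,2]>175)&(m>0)).astype(np.uint8)
L=cv2.morphologyEx(cv2.morphologyEx(L,3,np.ones((3,3))),2,np.ones((3,3)))
n,lab,s,_=cv2.connectedComponentsWithStats(L);k=1+np.argmax(s[1:,4]);r=lab==k
print(s[k],rect("top",r,5))
# fit top/bottom/left/right boundary lines on z=5
ys,xs=np.nonzero(r)
tp=[];bt=[]
for x in range(xs.min()+8,xs.max()-8):
    c=ys[xs==x];tp.append(ray("top",(x,c.min()-.5),5));bt.append(ray("top",(x,c.max()+.5),5))
for q in(tp,bt):
    q=np.array(q)[:,:2];vx,vy,x0,y0=cv2.fitLine(q.astype(np.float32),cv2.DIST_HUBER,0,.01,.01).ravel()
    print("slope dx/dy",vx/vy,"x at y=-286:",x0+(-286-y0)*vx/vy)
for Y in(260,):
    c=[x for x in xs[ys==285]];print(ray("top",(min(c)-.5,285),5),ray("top",(max(c)+.5,285),5))
cv2.imwrite("pics/b5.png",cv2.resize(im[225:345,310:470],(800,600),interpolation=cv2.INTER_CUBIC))
E
```

```text
[ 18 107 205] [ 13 153 187]
[ 323  245  130   79 8352] (array([ 462.9, -283.5], dtype=float32), array([167.9, 298.4], dtype=float32), -0.026)
slope dx/dy -0.10812807 x at y=-286: 537.45044
slope dx/dy 0.024430562 x at y=-286: 379.20117
[ 440.84841558 -134.64343567    5.        ] [ 465.46559159 -432.2564237     5.        ]
```

```bash
python3 -m jog '{"travel":[[-0.05,0.004,0],[-0.05,0.005,0],[-0.05,0.005,0],[-0.05,0.005,0],[-0.05,0.005,0],[-0.05,0.005,0],[-0.05,0.005,0],[-0.04,0.004,0]],"twist":[[0,0,0.163],[0,0,0],[0,0,0],[0,0,0],[0,0,0],[0,0,0],[0,0,0],[0,0,0]]}'
```

```text
clock: 12.45
tcp_pos: [499.2, -76.8, 197.0]
tool_rot: [-0.001, 0.722, 0.692, -0.001]
wrist_force: [0.5, 0.1, -2.9]
width: 11.1
grip_force: 62.0
```

```bash
python3 - <<'E'
from h import *
st()
im=cv2.imread("pics/top1.png");hsv=cv2.cvtColor(im,cv2.COLOR_BGR2HSV)
print([tuple(map(int,hsv[v,385])) for v in range(240,262,1)])
for k in range(1):
    S=hsv[...,1].astype(float);V=hsv[...,2].astype(float)
    tp=[]
    for u in range(332,448):
        col=im[238:268,u,0].astype(float) # blue channel: sheet brighter
        g=np.diff(cv2.GaussianBlur(col[:,None],(1,3),0).ravel());j=int(np.argmax(g[3:]))+3
        tp.append(ray("top",(u,238+j+.5),5)[:2])
    q=np.array(tp,np.float32);vx,vy,x0,y0=cv2.fitLine(q,cv2.DIST_HUBER,0,.01,.01).ravel()
    print("slope",vx/vy,"x at -286",x0+(-286-y0)*vx/vy)
plan([496,-285,120],-.025)
E
```

```text
12.45 [499.2 -76.8 197. ] [-0.0008  0.7216  0.6923 -0.0012] [ 0.5  0.1 -2.9] 11.124451234128273 61.9985032081604
[(68, 88, 113), (67, 88, 113), (68, 90, 113), (64, 76, 114), (21, 101, 131), (14, 145, 169), (13, 153, 175), (13, 151, 174), (13, 152, 173), (13, 154, 172), (13, 153, 172), (13, 150, 177), (13, 151, 183), (13, 153, 160), (14, 144, 110), (18, 107, 114), (21, 100, 174), (22, 93, 201), (24, 92, 200), (24, 91, 201), (25, 91, 200), (25, 92, 200)]
slope 0.026652046 x at -286 521.56964
tcp [499.2 -76.8 197. ] yaw -0.041 tilt 0.2 twist wz -0.016 travel [-208.2    2.    77. ] q7 0.15
```

```bash
python3 -m jog '{"travel":[[0,0,0],[-0.04,0,0],[-0.045,0.001,0],[-0.045,0.001,0.02],[-0.045,0,0.03],[-0.033,0,0.04],[0,0,0.02],[0,0,0]],"twist":[[0,0,-0.016],[0,0,0],[0,0,0],[0,0,0],[0,0,0],[0,0,0],[0,0,0],[0,0,0]]}' 0 90
python3 - <<'E'
from h import *
a=robot.capture("top");b=robot.capture("scene")
cv2.imwrite("pics/h6.png",np.hstack([cv2.resize(a[210:350,300:480],(386,300)),cv2.resize(b[200:380,50:260],(350,300))]))
print(tips("top","straightedge_mid"),tips("scene","straightedge_mid"))
for cf,r in regs("top","straightedge"):print(cf,rect("top",r,60))
st();plan([494,-285,25],-.025)
E
```

```text
clock: 13.45
tcp_pos: [495.8, -280.9, 85.4]
tool_rot: [-0.003, 0.715, 0.699, -0.001]
wrist_force: [-1.1, 0.6, -3.2]
width: 10.3
grip_force: 91.2
[(0.6, array([ 493.6, -282.1,   94.7]))] [(0.75, array([ 495.9, -280.1,   92.5])), (0.62, array([441.3, -52.4,  -2.8]))]
0.65 (array([657.5,  -1.3], dtype=float32), array([39.4, 40.7], dtype=float32), -1.485)
13.7 [ 498.5 -282.1   89.5] [7.000e-04 7.150e-01 6.991e-01 5.000e-04] [-0.1  0.5 -3.4] 10.566972577702384 91.18762135505676
tcp [ 498.5 -282.1   89.5] yaw -0.023 tilt 0.1 twist wz 0.002 travel [-3.  -4.4 64.5] q7 0.71
```

View pics/h6.png

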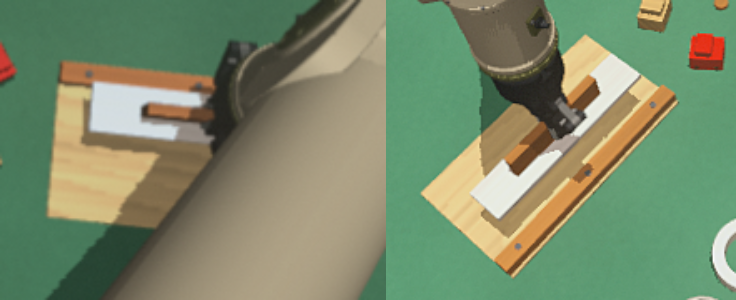

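The straightedge hangs level and parallel over the board, just short of the fence. Lowering it.

```bash
python3 -m jog '{"travel":[[-0.003,-0.0055,0.02],[0,0,0.02],[0,0,0.02],[0,0,0.004],[0,0,0]],"twist":[[0,0,0],[0,0,0],[0,0,0],[0,0,0],[0,0,0]]}'
python3 -m jog '{"travel":[[0,0,0.003],[0,0,0],[0,0,0]],"twist":[[0,0,0],[0,0,0],[0,0,0]]}'
```

```text
clock: 14.32
tcp_pos: [492.0, -285.5, 24.2]
tool_rot: [-0.0, 0.716, 0.699, -0.0]
wrist_force: [0.2, 0.0, -3.2]
width: 10.3
grip_force: 91.3
clock: 14.7
tcp_pos: [492.1, -285.5, 21.7]
tool_rot: [0.0, 0.716, 0.699, 0.0]
wrist_force: [0.1, -0.5, -3.5]
width: 10.5
grip_force: 91.3
```

```bash
python3 -m jog '{"travel":[[0,0,0.0025],[0,0,0],[0,0,0]],"twist":[[0,0,0],[0,0,0],[0,0,0]]}'
python3 -m jog '{"travel":[[0,0.0025,0],[0,0.002,0],[0,0,0]],"twist":[[0,0,0],[0,0,0],[0,0,0]]}' 0 30
```

```text
clock: 15.08
tcp_pos: [492.1, -285.5, 19.0]
tool_rot: [0.0, 0.716, 0.699, 0.0]
wrist_force: [0.5, 0.2, -2.7]
width: 10.6
grip_force: 91.5
clock: 15.45
tcp_pos: [496.8, -285.7, 19.0]
tool_rot: [0.0, 0.715, 0.699, 0.0]
wrist_force: [0.0, 0.4, 0.1]
width: 10.8
grip_force: 92.0
```

```bash
python3 -m jog '{"travel":[[0,0.001,0],[0,0,0],[0,0,0]],"twist":[[0,0,0],[0,0,0],[0,0,0]]}' 0 30
python3 -m jog '{"travel":[[0,0.001,0],[0,0,0],[0,0,0]],"twist":[[0,0,0],[0,0,0],[0,0,0]]}'
python3 -m jog '{"travel":[[0,0.001,0],[0,0,0],[0,0,0]],"twist":[[0,0,0],[0,0,0],[0,0,0]]}'
```

```text
clock: 15.82
tcp_pos: [497.4, -285.7, 19.0]
tool_rot: [0.0, 0.716, 0.699, -0.0]
wrist_force: [-2.2, 0.7, 2.2]
width: 10.9
grip_force: 92.2
clock: 16.2
tcp_pos: [498.5, -285.7, 19.0]
tool_rot: [0.0, 0.716, 0.699, -0.0]
wrist_force: [-3.0, -0.1, 4.1]
width: 10.7
grip_force: 92.4
clock: 16.58
tcp_pos: [499.5, -285.7, 19.0]
tool_rot: [0.0, 0.716, 0.699, -0.0]
wrist_force: [-3.9, -0.1, 4.3]
width: 10.6
grip_force: 92.6
```

```bash
for i in 1 ; do python3 -m jog '{"travel":[[0,0.001,0],[0,0,0],[0,0,0]],"twist":[[0,0,0],[0,0,0],[0,0,0]]}'; done
python3 -m jog '{"travel":[[0,0.001,0],[0,0,0],[0,0,0]],"twist":[[0,0,0],[0,0,0],[0,0,0]]}'
python3 -m jog '{"travel":[[0,0.001,0],[0,0,0],[0,0,0]],"twist":[[0,0,0],[0,0,0],[0,0,0]]}'
```

```text
clock: 16.95
tcp_pos: [500.3, -285.8, 19.0]
tool_rot: [-0.0, 0.716, 0.699, -0.0]
wrist_force: [-5.1, -0.6, 6.0]
width: 10.4
grip_force: 92.9
clock: 17.32
tcp_pos: [500.5, -285.8, 19.0]
tool_rot: [-0.001, 0.716, 0.698, -0.0]
wrist_force: [-8.2, 1.2, 9.7]
width: 10.6
grip_force: 93.3
clock: 17.7
tcp_pos: [500.5, -285.8, 19.0]
tool_rot: [-0.001, 0.716, 0.698, -0.001]
wrist_force: [-11.5, 2.8, 13.4]
width: 10.6
grip_force: 94.0
```

```bash
python3 -m jog '{"travel":[[0,-0.001,0],[0,0,0],[0,0,0],[0,0,0]],"twist":[[0,0,0],[0,0,0],[0,0,0],[0,0,0]]}' 35 30
python3 -m jog '{"travel":[[0,0.004,0],[0,0.004,0],[0,0,0]],"twist":[[0,0,0],[0,0,0],[0,0,0]]}'
python3 -m jog '{"travel":[[0,0.002,0],[0,0,0]],"twist":[[0,0,0],[0,0,0]]}'
```

```text
clock: 18.2
tcp_pos: [501.7, -285.6, 18.9]
tool_rot: [0.0, 0.715, 0.699, 0.0]
wrist_force: [0.2, -0.7, 0.2]
width: 29.5
grip_force: 0.0
clock: 18.58
tcp_pos: [504.3, -286.3, 17.9]
tool_rot: [-0.004, 0.717, 0.698, -0.002]
wrist_force: [-17.9, 3.5, 11.0]
width: 30.1
grip_force: 8.9
clock: 18.82
tcp_pos: [504.4, -286.4, 17.7]
tool_rot: [-0.005, 0.717, 0.697, -0.003]
wrist_force: [-24.3, 4.4, 14.9]
width: 29.7
grip_force: 12.3
```

```bash
python3 -m jog '{"travel":[[0,-0.009,0],[0,0,0],[0,0,-0.05],[0,0,-0.05],[0,0,-0.05],[-0.05,-0.03,-0.03],[-0.05,-0.03,0],[-0.05,-0.03,0]],"twist":[[0,0,0],[0,0,0],[0,0,0],[0,0,0],[0,0,0],[0,0,0],[0,0,0],[0,0,0]]}'
python3 -m jog '{"travel":[[0.06,0.05,0],[0.06,0,0],[0.06,0,0],[0.06,0,0],[0.06,0,0],[0.06,0,0],[0.05,0,0],[0,0,0]],"twist":[[0,0,0],[0,0,0],[0,0,0],[0,0,0],[0,0,0],[0,0,0],[0,0,0],[0,0,0]]}'
python3 - <<'E'
from h import *
a=robot.capture("top")
c=a[235:335,310:470];cv2.imwrite("pics/p7.png",cv2.resize(c,(800,500),interpolation=cv2.INTER_CUBIC))
print(tips("top","straightedge_mid"),tips("top","car_a"))
for cf,r in regs("top","straightedge"):
    print(cf,rect("top",r,13))
st()
E
```

```text
clock: 19.82
tcp_pos: [410.9, -432.4, 198.6]
tool_rot: [0.001, 0.715, 0.699, 0.0]
wrist_force: [0.9, -0.0, 0.0]
width: 30.2
grip_force: 0.0
clock: 20.82
tcp_pos: [460.7, -29.1, 197.9]
tool_rot: [-0.0, 0.713, 0.702, 0.001]
wrist_force: [1.1, -0.9, -1.3]
width: 30.0
grip_force: 0.0
[(0.55, array([ 498.7, -289.7,   28.6]))] [(0.62, array([666.8,  -4.1,   3.1])), (0.47, array([438.6,  71.6,  -1.8])), (0.47, array([561.7,  70.1,   1.4])), (0.34, array([597.3, 323.7, 112.8]))]
0.73 (array([ 498.8, -286.6], dtype=float32), array([ 55.1, 238.5], dtype=float32), -0.027)
21.025 [460.2 -35.3 197.8] [3.000e-04 7.161e-01 6.980e-01 2.000e-04] [-0.3 -0.   0.2] 29.966855230373355 0.0
```

View pics/p7.png

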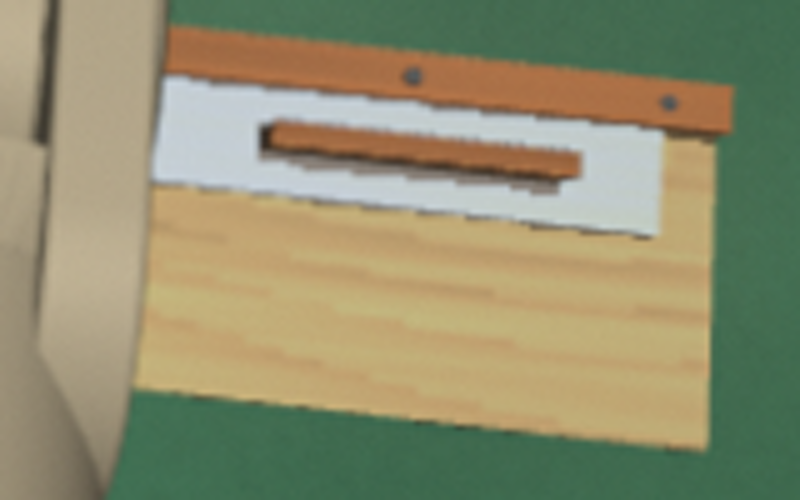

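Visually flush, but a pixel is 2.4 mm. I'll push the plate's free edge with closed fingers to be sure.

```bash
python3 -m jog '{"travel":[[-0.05,-0.01,0],[-0.05,-0.01,0],[-0.05,-0.01,0.02],[-0.05,-0.01,0.03],[-0.047,0,0.04],[0,0,0.04],[0,0,0.03],[0,0,0]],"twist":[[0,0,0],[0,0,0],[0,0,0],[0,0,0],[0,0,0],[0,0,0],[0,0,0],[0,0,0]]}' 0 30
python3 -c "
from h import *
plan([440,-286,9.5],-.026)"
```

```text
clock: 22.02
tcp_pos: [411.7, -280.9, 35.9]
tool_rot: [-0.002, 0.716, 0.698, -0.001]
wrist_force: [0.7, 1.0, 1.3]
width: -0.3
grip_force: 0.0
tcp [ 411.7 -280.9   35.9] yaw -0.027 tilt 0.3 twist wz -0.001 travel [-4.3 28.4 26.4] q7 0.82
```

```bash
python3 -m jog '{"travel":[[-0.004,0.014,0.01],[0,0.014,0.012],[0,0,0.004],[0,0,0],[0,0.006,0],[0,0.004,0],[0,0,0]],"twist":[[0,0,0],[0,0,0],[0,0,0],[0,0,0],[0,0,0],[0,0,0],[0,0,0]]}'
python3 -m jog '{"travel":[[0,0.003,0],[0,0.003,0],[0,0,0]],"twist":[[0,0,0],[0,0,0],[0,0,0]]}'
python3 -m jog '{"travel":[[0,0.003,0],[0,0,0]],"twist":[[0,0,0],[0,0,0]]}'
python3 -m jog '{"travel":[[0,0.003,0],[0,0,0]],"twist":[[0,0,0],[0,0,0]]}'
```

```text
clock: 22.9
tcp_pos: [452.4, -285.1, 11.7]
tool_rot: [0.0, 0.715, 0.699, 0.0]
wrist_force: [0.1, 0.5, 0.4]
width: 0.4
grip_force: 0.0
clock: 23.28
tcp_pos: [458.1, -285.2, 11.4]
tool_rot: [0.0, 0.715, 0.699, -0.0]
wrist_force: [0.6, 0.2, -0.8]
width: 0.2
grip_force: 0.0
clock: 23.52
tcp_pos: [461.1, -285.3, 11.5]
tool_rot: [0.0, 0.715, 0.699, -0.0]
wrist_force: [0.1, -0.0, -0.6]
width: -0.2
grip_force: 0.0
clock: 23.78
tcp_pos: [464.1, -285.4, 11.5]
tool_rot: [0.0, 0.715, 0.699, -0.0]
wrist_force: [-0.0, 1.0, 0.2]
width: -0.0
grip_force: 0.0
```

```bash
python3 -m jog '{"travel":[[0,-0.006,0.0025],[0,0,0],[0,0.005,0],[0,0,0]],"twist":[[0,0,0],[0,0,0],[0,0,0],[0,0,0]]}'
python3 -m jog '{"travel":[[0,0.003,0],[0,0,0]],"twist":[[0,0,0],[0,0,0]]}'
python3 -m jog '{"travel":[[0,0.002,0],[0,0,0]],"twist":[[0,0,0],[0,0,0]]}'
python3 -m jog '{"travel":[[0,0.002,0],[0,0,0]],"twist":[[0,0,0],[0,0,0]]}'
```

```text
clock: 24.28
tcp_pos: [463.6, -285.3, 9.1]
tool_rot: [0.0, 0.715, 0.699, 0.0]
wrist_force: [-0.2, 0.1, 0.2]
width: -0.2
grip_force: 0.0
clock: 24.52
tcp_pos: [466.2, -285.4, 9.0]
tool_rot: [0.0, 0.715, 0.699, -0.0]
wrist_force: [0.1, 0.1, 0.5]
width: -0.4
grip_force: 0.0
clock: 24.78
tcp_pos: [468.0, -285.5, 9.0]
tool_rot: [0.0, 0.715, 0.699, -0.0]
wrist_force: [0.7, 0.1, -0.1]
width: -0.1
grip_force: 0.0
clock: 25.02
tcp_pos: [469.0, -285.6, 8.8]
tool_rot: [-0.001, 0.716, 0.698, -0.0]
wrist_force: [-4.1, 0.3, 2.3]
width: -0.0
grip_force: 2.2
```

```bash
python3 -m jog '{"travel":[[0,0.001,0],[0,0,0]],"twist":[[0,0,0],[0,0,0]]}'
python3 -m jog '{"travel":[[0,0.001,0],[0,0,0]],"twist":[[0,0,0],[0,0,0]]}'
python3 -m jog '{"travel":[[0,0.001,0],[0,0,0]],"twist":[[0,0,0],[0,0,0]]}'
```

```text
clock: 25.28
tcp_pos: [469.1, -285.6, 8.7]
tool_rot: [-0.001, 0.716, 0.698, -0.001]
wrist_force: [-8.9, 1.1, 4.6]
width: -0.3
grip_force: 4.0
clock: 25.52
tcp_pos: [469.1, -285.7, 8.5]
tool_rot: [-0.002, 0.716, 0.698, -0.001]
wrist_force: [-10.6, 1.4, 7.5]
width: 0.2
grip_force: 5.5
clock: 25.78
tcp_pos: [469.2, -285.8, 8.4]
tool_rot: [-0.003, 0.716, 0.698, -0.001]
wrist_force: [-14.1, 2.5, 10.2]
width: 0.1
grip_force: 7.0
```

The edge stopped hard at once, so it is flush. Next, the cars.

```bash
python3 -m jog '{"travel":[[0,-0.01,0],[0,0,0],[0,0,-0.04],[0,0,-0.06],[0,0,-0.06],[-0.03,0.0,-0.04],[-0.03,0,0],[-0.03,0,0]],"twist":[[0,0,0],[0,0,0],[0,0,0],[0,0,0],[0,0,0],[0,0,0],[0,0,0],[0,0,0]]}' 100
cat >> h.py <<'E'
def cars(name="top",off=()):
    "light wood blobs: fit of 36x44x28 block silhouettes via top-face colour blob on plane z=28"
    im=robot.capture(name);hsv=cv2.cvtColor(im,cv2.COLOR_BGR2HSV)
    L=((hsv[...,0]>=12)&(hsv[...,0]<30)&(hsv[...,1]>70)&(hsv[...,2]>120)).astype(np.uint8)
    n,lab,s,c=cv2.connectedComponentsWithStats(L)
    for k in range(1,n):
        if 60<s[k,4]<900 :print(np.round(c[k]),s[k,4],rect(name,lab==k,20),np.round(ray(name,c[k],22)[:2],1))
    return im
E
python3 - <<'E'
from h import *
im=cars()
print(tips("top","car_a"))
o=[cv2.resize(im[y-20:y+20,x-20:x+20],(400,400),interpolation=cv2.INTER_CUBIC) for x,y in((277,184),(289,282))]
cv2.imwrite("pics/c8.png",np.hstack(o))
plan([440,-53,60])
E
```

```text
clock: 26.78
tcp_pos: [461.8, -376.2, 210.0]
tool_rot: [0.001, 0.715, 0.699, 0.001]
wrist_force: [0.2, 0.4, 0.2]
width: 85.6
grip_force: 0.0
[238. 108.] 108 (array([857.9, 110.6], dtype=float32), array([40.5, 24.5], dtype=float32), 0.084) [858.5 109.3]
[310. 131.] 218 (array([812.8, -73.4], dtype=float32), array([48.4, 31.2], dtype=float32), 1.167) [812.  -74.1]
[303. 148.] 172 (array([767.6, -59.5], dtype=float32), array([37.4, 29.9], dtype=float32), 1.206) [766.3 -59.1]
[473. 177.] 153 (array([ 729.2, -478.7], dtype=float32), array([27.3, 35.8], dtype=float32), -0.323) [ 728.5 -478.3]
[492. 182.] 207 (array([ 718.2, -524.8], dtype=float32), array([33.9, 47.9], dtype=float32), -0.334) [ 719.1 -524.8]
[293. 187.] 266 (array([666., -43.], dtype=float32), array([43.6, 34.9], dtype=float32), 0.086) [666.1 -42.9]
[122. 194.] 136 (array([612. , 366.4], dtype=float32), array([24.4, 37.4], dtype=float32), -1.41) [613.  366.4]
[394. 267.] 277 (array([ 494.1, -292.4], dtype=float32), array([ 11.3, 142.8], dtype=float32), -0.026) [ 494.3 -289.5]
[289. 281.] 314 (array([441.2, -50.7], dtype=float32), array([45. , 36.6], dtype=float32), 0.41) [441.1 -50.3]
[(0.77, array([438.1,  71.2,  -2.9])), (0.71, array([ 5.435e+02, -6.130e+01,  4.000e-01])), (0.58, array([ 5.647e+02,  6.830e+01, -3.000e-01])), (0.56, array([662.2, -44.9,   3.3])), (0.53, array([352.9,  -2.6,  -3. ])), (0.5, array([441.2, -51.6,   0.5]))]
tcp [ 459.6 -378.7  209.3] yaw -0.028 tilt 0.1 twist wz 0 travel [325.  -28.7 149.3] q7 0.87
```

View pics/c8.png

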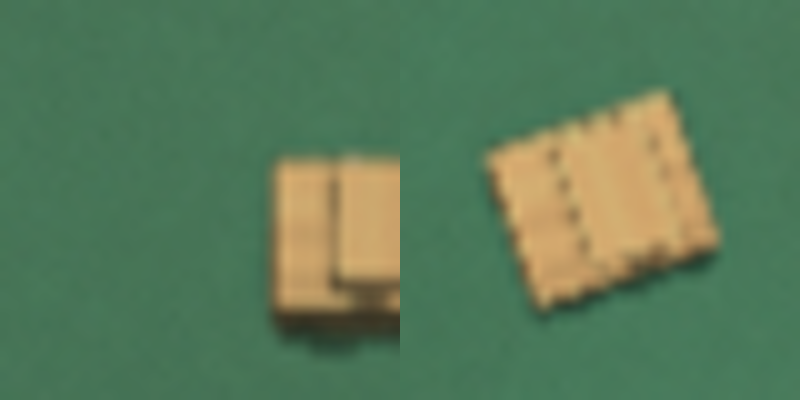

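Car 1 has been knocked to (665,-43), as the task warned could happen. Car 2, at (441,-51) with yaw 0.41, goes first.

```bash
python3 -m jog '{"travel":[[0.055,-0.005,0],[0,0,0],[0,0,0],[0,0,0],[0,0,0],[0,0,0],[0,0,0],[0,0,0]],"twist":[[0,0,0],[0,0,0.17],[0,0,0.17],[0,0,0.17],[0,0,0.17],[0,0,0.17],[0,0,0.17],[0,0,0.114]]}' 85 40
python3 -c "
from h import *
plan([441,-51,60],1.98)"
```

```text
clock: 27.88
tcp_pos: [457.7, -319.3, 208.9]
tool_rot: [-0.0, 0.979, 0.203, 0.0]
wrist_force: [-0.5, 0.4, 0.2]
width: 72.8
grip_force: 0.0
tcp [ 457.7 -319.3  208.9] yaw -1.161 tilt 0.0 twist wz 0.0 travel [  91.5 -252.8  148.9] q7 -0.27
```

```bash
python3 -m jog '{"travel":[[0.018,-0.05,0],[0.018,-0.05,0],[0.018,-0.05,0.02],[0.018,-0.05,0.03],[0.018,-0.05,0.04],[0.0015,-0.003,0.04],[0,0,0.019],[0,0,0]],"twist":[[0,0,0],[0,0,0],[0,0,0],[0,0,0],[0,0,0],[0,0,0],[0,0,0],[0,0,0]]}'
python3 -c "
from h import *
plan([441,-51,4],1.98)"
```

```text
clock: 28.88
tcp_pos: [438.5, -54.5, 61.5]
tool_rot: [0.0, 0.979, 0.205, -0.001]
wrist_force: [0.1, -0.5, -0.3]
width: 72.5
grip_force: 0.0
tcp [438.5 -54.5  61.5] yaw -1.157 tilt 0.1 twist wz 0.004 travel [ 3.6 -2.2 57.5] q7 -0.77
```

```bash
python3 -m jog '{"travel":[[0.0035,-0.002,0.02],[0,0,0.025],[0,0,0.012],[0,0,0]],"twist":[[0,0,0],[0,0,0],[0,0,0],[0,0,0]]}'
python3 -m jog '{"travel":[[0,0,0],[0,0,0],[0,0,0],[0,0,0],[0,0,0]],"twist":[[0,0,0],[0,0,0],[0,0,0],[0,0,0],[0,0,0]]}' 0 40
python3 -m jog '{"travel":[[0,0,-0.01],[0,0,-0.03],[0,0,-0.04],[0,0,0],[0,0,0],[0,0,0]],"twist":[[0,0,0],[0,0,0],[0,0,0],[0,0,0.15],[0,0,0.15],[0,0,0.14]]}'
python3 -c "
from h import *
plan([448,-230,84],-1.597)"
```

```text
clock: 29.38
tcp_pos: [442.0, -51.9, 5.7]
tool_rot: [0.0, 0.979, 0.205, -0.0]
wrist_force: [-0.1, -0.4, -0.7]
width: 72.9
grip_force: 0.0
clock: 30.0
tcp_pos: [442.8, -51.8, 6.4]
tool_rot: [-0.0, 0.979, 0.205, 0.001]
wrist_force: [-1.7, 0.7, 7.3]
width: 43.1
grip_force: 40.3
clock: 30.75
tcp_pos: [442.1, -51.6, 86.2]
tool_rot: [-0.0, 1.0, -0.016, 0.0]
wrist_force: [0.7, -0.6, -0.7]
width: 43.0
grip_force: 41.2
tcp [442.1 -51.6  86.2] yaw -1.603 tilt 0.1 twist wz -0.006 travel [ 10.6 178.2   2.2] q7 -1.18
```

```bash
python3 -m jog '{"travel":[[0.002,0.03,0],[0.002,0.04,0],[0.002,0.04,0],[0.002,0.04,0],[0.0025,0.028,0.02],[0,0,0.03],[0,0,0.02],[0,0,0]],"twist":[[0,0,-0.006],[0,0,0],[0,0,0],[0,0,0],[0,0,0],[0,0,0],[0,0,0],[0,0,0]]}'
python3 -c "
from h import *
plan([448,-230,11.5],-1.597)"
```

```text
clock: 31.75
tcp_pos: [447.8, -229.2, 14.7]
tool_rot: [-0.0, 1.0, -0.01, -0.001]
wrist_force: [0.2, 0.5, -0.2]
width: 43.0
grip_force: 41.2
tcp [ 447.8 -229.2   14.7] yaw -1.591 tilt 0.1 twist wz 0.006 travel [0.2 0.8 3.2] q7 -0.68
```

```bash
python3 -m jog '{"travel":[[0,0,0.0028],[0,0,0],[0,0,0]],"twist":[[0,0,0.006],[0,0,0],[0,0,0]]}'
python3 -m jog '{"travel":[[0.004,0,0],[0.002,0,0],[0,0,0]],"twist":[[0,0,0],[0,0,0],[0,0,0]]}'
python3 -m jog '{"travel":[[0.002,0,0],[0,0,0]],"twist":[[0,0,0],[0,0,0]]}'
python3 -m jog '{"travel":[[0.001,0,0],[0,0,0]],"twist":[[0,0,0],[0,0,0]]}'
```

```text
clock: 32.12
tcp_pos: [449.0, -229.9, 13.2]
tool_rot: [0.0, 1.0, -0.013, 0.0]
wrist_force: [0.5, -0.0, -1.1]
width: 43.1
grip_force: 41.2
clock: 32.5
tcp_pos: [454.6, -230.1, 12.6]
tool_rot: [0.0, 1.0, -0.014, -0.0]
wrist_force: [-0.5, -0.5, -0.4]
width: 43.0
grip_force: 41.3
clock: 32.75
tcp_pos: [456.4, -230.2, 12.5]
tool_rot: [0.0, 1.0, -0.014, -0.0]
wrist_force: [-1.3, 0.5, 0.8]
width: 43.3
grip_force: 41.3
clock: 33.0
tcp_pos: [457.0, -230.5, 12.5]
tool_rot: [0.0, 1.0, -0.014, -0.0]
wrist_force: [-4.0, -0.8, -0.5]
width: 43.1
grip_force: 41.3
```

```bash
python3 -m jog '{"travel":[[0.001,0,0.001],[0,0,0]],"twist":[[0,0,0],[0,0,0]]}'
python3 -m jog '{"travel":[[0.001,0,0.0005],[0,0,0]],"twist":[[0,0,0],[0,0,0]]}'
```

```text
clock: 33.25
tcp_pos: [457.9, -230.5, 11.5]
tool_rot: [0.0, 1.0, -0.014, -0.0]
wrist_force: [-6.1, -0.6, 3.1]
width: 42.9
grip_force: 41.6
clock: 33.5
tcp_pos: [457.9, -230.6, 11.5]
tool_rot: [-0.001, 1.0, -0.014, -0.001]
wrist_force: [-12.6, 2.8, 15.9]
width: 43.0
grip_force: 43.1
```

```bash
python3 -m jog '{"travel":[[-0.0005,0,-0.001],[0,0,0],[0,0,0],[0,0,0],[0,0,-0.03],[0,0,-0.05],[0,0,-0.06],[0,0,-0.06]],"twist":[[0,0,0],[0,0,0],[0,0,0],[0,0,0],[0,0,0],[0,0,0],[0,0,0],[0,0,0]]}' 80
python3 -m jog '{"travel":[[0,0.05,0],[0,0.05,0],[0,0.05,0],[0,0.04,0]],"twist":[[0,0,0],[0,0,0],[0,0,0],[0,0,0]]}'
python3 - <<'E'
from h import *
im=cars()
print(tips("top","car_a"))
c=im[235:335,310:470];cv2.imwrite("pics/p9.png",cv2.resize(c,(800,500),interpolation=cv2.INTER_CUBIC))
plan([665,-43.5,60],np.pi/2+.086)
E
```

```text
clock: 34.5
tcp_pos: [458.7, -230.2, 213.9]
tool_rot: [-0.0, 1.0, -0.014, -0.0]
wrist_force: [1.7, -0.2, 0.1]
width: 68.1
grip_force: 0.0
clock: 35.0
tcp_pos: [453.5, -422.0, 211.8]
tool_rot: [0.0, 1.0, -0.014, -0.0]
wrist_force: [-0.0, -0.2, 0.2]
width: 68.1
grip_force: 0.0
[238. 108.] 108 (array([857.9, 110.6], dtype=float32), array([40.5, 24.5], dtype=float32), 0.084) [858.5 109.3]
[310. 131.] 217 (array([812.8, -73.4], dtype=float32), array([48.4, 31.2], dtype=float32), 1.167) [811.9 -74.1]
[303. 148.] 172 (array([767.6, -59.5], dtype=float32), array([37.4, 29.9], dtype=float32), 1.206) [766.3 -59.1]
[473. 177.] 153 (array([ 729.2, -478.7], dtype=float32), array([27.3, 35.8], dtype=float32), -0.323) [ 728.5 -478.3]
[492. 182.] 206 (array([ 718. , -524.6], dtype=float32), array([34.1, 47.5], dtype=float32), -0.314) [ 719.2 -524.8]
[293. 187.] 266 (array([666., -43.], dtype=float32), array([43.6, 34.9], dtype=float32), 0.086) [666.1 -42.9]
[122. 194.] 138 (array([612.1, 366.3], dtype=float32), array([24.4, 37.6], dtype=float32), -1.404) [613.2 366.5]
[394. 265.] 269 (array([ 500.1, -293.4], dtype=float32), array([ 11.2, 140.6], dtype=float32), -0.029) [ 500.4 -291.2]
[(0.86, array([352.1,  -2.2,  -2.2])), (0.84, array([567.3,  68.2,  -0.8])), (0.6, array([438.9,  72.9,  -4. ])), (0.59, array([540.8, -58.1,   2.6])), (0.58, array([662.2, -43.7,   3.3]))]
tcp [ 450.8 -425.1  211.9] yaw -1.605 tilt 0.2 twist wz -0.12 travel [ 246.2 -361.8  151.9] q7 -0.52
```

View pics/p9.png

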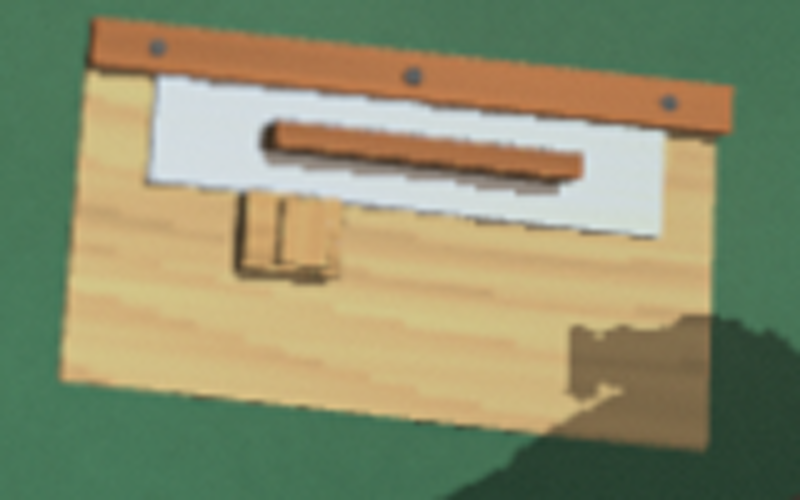

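The straightedge is flush and car 2 sits against it, at crop (290,235). I'll square it up later with a two-finger push. Car 1 next.

```bash
python3 -m jog '{"travel":[[0.035,-0.05,0],[0.035,-0.052,0],[0.035,-0.052,0],[0.035,-0.052,0],[0.035,-0.052,0],[0.035,-0.052,0.03],[0.035,-0.052,0.03],[0,0,0.03]],"twist":[[0,0,-0.12],[0,0,0],[0,0,0],[0,0,0],[0,0,0],[0,0,0],[0,0,0],[0,0,0]]}' 85 40
python3 -c "
from h import *
plan([665,-43.5,4],np.pi/2+.086)"
```

```text
clock: 36.1
tcp_pos: [666.2, -44.3, 126.1]
tool_rot: [-0.001, 0.999, 0.052, 0.0]
wrist_force: [-0.3, -1.6, 0.4]
width: 72.7
grip_force: 0.0
tcp [666.2 -44.3 126.1] yaw -1.467 tilt 0.1 twist wz 0.018 travel [ -1.1  -0.9 122.1] q7 -1.04
```

```bash
python3 -m jog '{"travel":[[-0.001,-0.001,0.03],[0,0,0.035],[0,0,0.03],[0,0,0.024],[0,0,0]],"twist":[[0,0,0.016],[0,0,0],[0,0,0],[0,0,0],[0,0,0]]}'
python3 -m jog '{"travel":[[0,0,0],[0,0,0],[0,0,0],[0,0,0],[0,0,0]],"twist":[[0,0,0],[0,0,0],[0,0,0],[0,0,0],[0,0,0]]}' 0 50
python3 -m jog '{"travel":[[0,0,-0.01],[0,0,-0.03],[0,0,-0.04],[0,0,0],[0,0,0]],"twist":[[0,0,0],[0,0,0],[0,0,0],[0,0,0.1],[0,0,0]]}'
python3 -c "
from h import *
plan([444,-341,86],-1.597)"
```

```text
clock: 36.72
tcp_pos: [661.6, -51.1, 7.2]
tool_rot: [-0.0, 0.999, 0.039, -0.002]
wrist_force: [-0.1, 0.5, 0.1]
width: 72.8
grip_force: 0.0
clock: 37.35
tcp_pos: [664.0, -52.1, 11.0]
tool_rot: [0.0, 0.999, 0.038, 0.001]
wrist_force: [-0.4, 0.6, 6.8]
width: 42.8
grip_force: 52.8
clock: 37.98
tcp_pos: [663.0, -51.8, 89.9]
tool_rot: [-0.0, 1.0, -0.011, 0.0]
wrist_force: [0.1, 0.3, -1.9]
width: 42.7
grip_force: 52.0
tcp [663.  -51.8  89.9] yaw -1.593 tilt 0.0 twist wz 0.004 travel [-211.3  294.9    3.9] q7 -1.13
```

```bash
python3 -m jog '{"travel":[[-0.026,0.037,0],[-0.027,0.037,0],[-0.027,0.037,0],[-0.027,0.037,0],[-0.026,0.037,0],[-0.026,0.037,0],[-0.026,0.037,0],[-0.026,0.036,0]],"twist":[[0,0,0.004],[0,0,0],[0,0,0],[0,0,0],[0,0,0],[0,0,0],[0,0,0],[0,0,0]]}'
python3 -m jog '{"travel":[[0,0,0.02],[0,0,0.03],[0,0,0.018],[0,0,0]],"twist":[[0,0,0],[0,0,0],[0,0,0],[0,0,0]]}'
python3 -c "
from h import *
plan([444,-341,16],-1.597)"
```

```text
clock: 38.98
tcp_pos: [442.8, -341.9, 88.8]
tool_rot: [-0.0, 1.0, -0.012, -0.0]
wrist_force: [0.1, 0.5, -0.9]
width: 42.7
grip_force: 52.0
clock: 39.48
tcp_pos: [443.5, -339.9, 19.7]
tool_rot: [-0.001, 1.0, -0.013, -0.001]
wrist_force: [1.0, -0.5, -0.7]
width: 42.7
grip_force: 52.0
tcp [ 443.5 -339.9   19.7] yaw -1.596 tilt 0.2 twist wz 0.001 travel [0.5 1.1 3.7] q7 -0.49
```

```bash
python3 -m jog '{"travel":[[0,0,0.002],[0,0,0],[0,0,0]],"twist":[[0,0,0],[0,0,0],[0,0,0]]}'
python3 -m jog '{"travel":[[0,0,0.0015],[0,0,0]],"twist":[[0,0,0],[0,0,0]]}'
python3 -m jog '{"travel":[[0,0,0.0015],[0,0,0]],"twist":[[0,0,0],[0,0,0]]}'
python3 -m jog '{"travel":[[0,0,0.0015],[0,0,0]],"twist":[[0,0,0],[0,0,0]]}'
```

```text
clock: 39.85
tcp_pos: [444.5, -341.3, 19.7]
tool_rot: [0.0, 1.0, -0.013, 0.0]
wrist_force: [0.5, -0.9, -0.7]
width: 43.1
grip_force: 52.0
clock: 40.1
tcp_pos: [444.1, -341.1, 17.7]
tool_rot: [-0.0, 1.0, -0.014, -0.0]
wrist_force: [0.5, 0.2, -0.4]
width: 42.7
grip_force: 52.0
clock: 40.35
tcp_pos: [444.0, -341.1, 16.1]
tool_rot: [0.0, 1.0, -0.014, -0.0]
wrist_force: [-0.0, -0.4, -0.4]
width: 42.4
grip_force: 52.1
clock: 40.6
tcp_pos: [444.1, -341.2, 15.9]
tool_rot: [-0.0, 1.0, -0.014, 0.0]
wrist_force: [-4.3, 6.3, 16.2]
width: 42.6
grip_force: 53.9
```

```bash
python3 -m jog '{"travel":[[0,0,-0.0012],[0.004,0,0],[0.003,0,0],[0,0,0]],"twist":[[0,0,0],[0,0,0],[0,0,0],[0,0,0]]}'
python3 -m jog '{"travel":[[0.002,0,0],[0.001,0,0],[0,0,0]],"twist":[[0,0,0],[0,0,0],[0,0,0]]}'
python3 -m jog '{"travel":[[0.001,0,0],[0,0,0]],"twist":[[0,0,0],[0,0,0]]}'
python3 -m jog '{"travel":[[0.001,0,0],[0,0,0]],"twist":[[0,0,0],[0,0,0]]}'
```

```text
clock: 41.1
tcp_pos: [451.6, -341.5, 15.9]
tool_rot: [0.0, 1.0, -0.013, 0.0]
wrist_force: [0.4, -0.9, 2.7]
width: 42.6
grip_force: 52.4
clock: 41.48
tcp_pos: [452.6, -341.7, 16.0]
tool_rot: [-0.0, 1.0, -0.014, -0.001]
wrist_force: [-7.3, 1.1, 8.5]
width: 42.8
grip_force: 53.1
clock: 41.72
tcp_pos: [452.7, -341.7, 16.0]
tool_rot: [-0.001, 1.0, -0.014, -0.002]
wrist_force: [-11.2, 2.8, 12.8]
width: 42.9
grip_force: 53.5
clock: 41.98
tcp_pos: [452.7, -341.7, 16.0]
tool_rot: [-0.001, 1.0, -0.015, -0.002]
wrist_force: [-12.7, 4.2, 15.5]
width: 42.3
grip_force: 53.9
```

```bash
python3 -m jog '{"travel":[[-0.001,0,0],[0,0,0],[0,0,0],[0,0,0],[0,0,-0.03],[0,0,-0.05],[-0.03,0,-0.01],[-0.017,0,0]],"twist":[[0,0,0],[0,0,0],[0,0,0],[0,0,0],[0,0,0],[0,0,0],[0,0,0],[0,0,0]]}' 75
python3 -m jog '{"travel":[[0,0,0],[0,0,0.03],[0,0,0.04],[0,0,0.02],[0,0,0]],"twist":[[0,0,0],[0,0,0],[0,0,0],[0,0,0],[0,0,0]]}' 30
python3 -m jog '{"travel":[[0.004,0,0],[0.004,0,0],[0.003,0,0],[0,0,0]],"twist":[[0,0,0],[0,0,0],[0,0,0],[0,0,0]]}'
python3 -c "
from h import *
plan([426,-341,14],-1.597)"
```

```text
clock: 42.98
tcp_pos: [407.2, -340.6, 106.5]
tool_rot: [0.0, 1.0, -0.014, 0.001]
wrist_force: [-0.1, 0.1, 0.2]
width: 63.9
grip_force: 0.0
clock: 43.6
tcp_pos: [407.5, -339.5, 14.5]
tool_rot: [-0.001, 1.0, -0.013, -0.002]
wrist_force: [-0.3, 0.1, 0.5]
width: 25.6
grip_force: 0.0
clock: 44.1
tcp_pos: [419.7, -340.4, 16.2]
tool_rot: [0.0, 1.0, -0.013, 0.0]
wrist_force: [0.6, -0.4, -0.4]
width: 25.4
grip_force: 0.0
tcp [ 419.7 -340.4   16.2] yaw -1.597 tilt 0.0 twist wz -0.0 travel [6.3 0.4 2.2] q7 -0.46
```

```bash
python3 -m jog '{"travel":[[0.003,0,0],[0,0,0]],"twist":[[0,0,0],[0,0,0]]}'
python3 -m jog '{"travel":[[0.002,0,0],[0,0,0]],"twist":[[0,0,0],[0,0,0]]}'
python3 -m jog '{"travel":[[0.002,0,0],[0,0,0]],"twist":[[0,0,0],[0,0,0]]}'
python3 -m jog '{"travel":[[0.002,0,0],[0,0,0]],"twist":[[0,0,0],[0,0,0]]}'
```

```text
clock: 44.35
tcp_pos: [422.3, -340.5, 15.9]
tool_rot: [0.0, 1.0, -0.013, 0.0]
wrist_force: [0.6, 0.7, 0.4]
width: 25.4
grip_force: 0.0
clock: 44.6
tcp_pos: [424.2, -340.5, 15.8]
tool_rot: [0.0, 1.0, -0.013, -0.0]
wrist_force: [-0.3, -0.1, 0.3]
width: 25.4
grip_force: 0.0
clock: 44.85
tcp_pos: [426.3, -340.6, 15.8]
tool_rot: [0.0, 1.0, -0.013, -0.0]
wrist_force: [0.1, -0.7, -0.0]
width: 25.3
grip_force: 0.0
clock: 45.1
tcp_pos: [427.1, -340.7, 15.7]
tool_rot: [-0.0, 1.0, -0.014, -0.001]
wrist_force: [-3.7, 0.2, 3.2]
width: 25.9
grip_force: 2.3
```

```bash
python3 -m jog '{"travel":[[0.002,0,0],[0.001,0,0],[0,0,0]],"twist":[[0,0,0],[0,0,0],[0,0,0]]}'
python3 -m jog '{"travel":[[-0.02,0,0],[0,-0.03,0],[0,-0.03,0],[0,-0.03,0],[0,-0.02,0],[0.01,0,0],[0,0,0]],"twist":[[0,0,0],[0,0,0],[0,0,0],[0,0,0],[0,0,0],[0,0,0],[0,0,0]]}'
python3 -c "
from h import *
plan([426,-231,16],-1.597)"
```

```text
clock: 45.48
tcp_pos: [427.2, -340.7, 15.4]
tool_rot: [-0.001, 1.0, -0.015, -0.003]
wrist_force: [-14.4, 2.5, 9.9]
width: 25.8
grip_force: 7.2
clock: 46.35
tcp_pos: [425.5, -231.2, 16.2]
tool_rot: [0.001, 1.0, -0.013, 0.001]
wrist_force: [0.1, 0.6, -0.2]
width: 25.6
grip_force: 0.0
tcp [ 425.5 -231.2   16.2] yaw -1.597 tilt 0.1 twist wz 0.0 travel [ 0.5 -0.2  0.2] q7 -0.65
```

```bash
python3 -m jog '{"travel":[[0.003,0,0],[0,0,0]],"twist":[[0,0,0],[0,0,0]]}'
python3 -m jog '{"travel":[[0.002,0,0],[0,0,0]],"twist":[[0,0,0],[0,0,0]]}'
python3 -m jog '{"travel":[[0.002,0,0],[0,0,0]],"twist":[[0,0,0],[0,0,0]]}'
python3 -m jog '{"travel":[[0.002,0,0],[0,0,0]],"twist":[[0,0,0],[0,0,0]]}'
```

```text
clock: 46.6
tcp_pos: [427.0, -231.5, 15.9]
tool_rot: [0.0, 1.0, -0.014, -0.0]
wrist_force: [-0.8, -0.6, -1.0]
width: 25.8
grip_force: 0.0
clock: 46.85
tcp_pos: [429.1, -230.8, 15.8]
tool_rot: [0.0, 1.0, -0.014, -0.0]
wrist_force: [0.0, 0.1, 1.0]
width: 25.6
grip_force: 0.0
clock: 47.1
tcp_pos: [429.7, -230.8, 15.6]
tool_rot: [-0.0, 1.0, -0.014, -0.001]
wrist_force: [-5.3, 0.7, 3.7]
width: 25.1
grip_force: 2.5
clock: 47.35
tcp_pos: [429.7, -230.7, 15.2]
tool_rot: [-0.001, 1.0, -0.014, -0.003]
wrist_force: [-11.1, 0.9, 7.1]
width: 25.5
grip_force: 5.8
```

```bash
python3 -m jog '{"travel":[[-0.015,0,0],[-0.005,0,-0.03],[0,0,-0.055],[0,0,-0.06],[0.03,-0.05,-0.055],[0.03,-0.05,0],[0.03,-0.05,0],[0.03,-0.05,0]],"twist":[[0,0,0],[0,0,0],[0,0,0],[0,0,0],[0,0,-0.126],[0,0,0],[0,0,0],[0,0,0]]}' 100
python3 -m jog '{"travel":[[0,-0.055,0],[0,-0.055,0],[0,-0.055,0],[0,-0.055,0],[0,0,0]],"twist":[[0,0,0],[0,0,0],[0,0,0],[0,0,0],[0,0,0]]}'
python3 - <<'E'
from h import *
a=robot.capture("top");b=robot.capture("scene")
cv2.imwrite("pics/f10.png",np.hstack([cv2.resize(a[235:335,310:470],(480,300),interpolation=cv2.INTER_CUBIC),cv2.resize(b[210:370,65:235],(319,300),interpolation=cv2.INTER_CUBIC)]))
print(tips("top","lid_knob"),tips("scene","lid_knob"),tips("top","car_a"))
plan([600,325,200],np.pi/2+.1)
E
```

```text
clock: 48.35
tcp_pos: [512.8, -31.7, 203.9]
tool_rot: [-0.001, 0.999, 0.05, 0.001]
wrist_force: [0.2, 0.4, -0.2]
width: 85.2
grip_force: 0.0
clock: 48.98
tcp_pos: [489.2, 190.7, 202.9]
tool_rot: [-0.0, 0.999, 0.054, -0.0]
wrist_force: [0.7, -1.0, -0.5]
width: 85.0
grip_force: 0.0
[] [(0.56, array([599.7, 324.5, 118.4]))] [(0.79, array([541.8, -58.1,   2.6])), (0.71, array([ 453.7, -346.6,    9.5])), (0.71, array([354.3,  -4.9,  -4.9])), (0.61, array([564.2,  70.3,  -0.9])), (0.58, array([ 458.3, -234.6,    6.5])), (0.56, array([440.3,  73.4,  -2.6]))]
tcp [490.8 183.5 203.8] yaw -1.475 tilt 0.0 twist wz -0.004 travel [ 122.8 -129.9    3.8] q7 -1.52
```

View pics/f10.png

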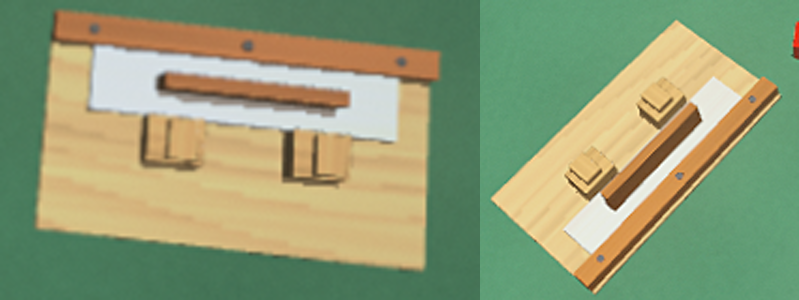

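Both cars stand flush along the free edge. Now the lid.

```bash
python3 -m jog '{"travel":[[0.03,-0.032,0],[0.04,-0.045,0],[0.04,-0.045,0],[0.013,-0.008,0],[0,0,0],[0,0,0]],"twist":[[0,0,0],[0,0,0],[0,0,0],[0,0,0],[0,0,0],[0,0,0]]}'
python3 -c "
from h import *
plan([600,324.5,95],np.pi/2+.1)"
```

```text
clock: 49.98
tcp_pos: [600.5, 324.6, 204.2]
tool_rot: [0.0, 0.999, 0.048, 0.0]
wrist_force: [-0.1, 0.0, 0.1]
width: 85.6
grip_force: 0.0
tcp [600.5 324.6 204.2] yaw -1.475 tilt 0.0 twist wz -0.004 travel [ -0.5   0.  109.2] q7 -1.62
```

```bash
python3 -m jog '{"travel":[[0,0,0.03],[0,0,0.035],[0,0,0.03],[0,0,0.014],[0,0,0]],"twist":[[0,0,0],[0,0,0],[0,0,0],[0,0,0],[0,0,0]]}'
python3 -m jog '{"travel":[[0,0,0],[0,0,0],[0,0,0],[0,0,0],[0,0,0],[0,0,0]],"twist":[[0,0,0],[0,0,0],[0,0,0],[0,0,0],[0,0,0],[0,0,0]]}' 0 50
python3 -c "
from h import *
st()"
```

```text
clock: 50.6
tcp_pos: [599.7, 326.2, 94.7]
tool_rot: [0.0, 0.999, 0.049, -0.0]
wrist_force: [0.6, 0.9, -0.0]
width: 85.6
grip_force: 0.0
clock: 51.35
tcp_pos: [600.4, 326.1, 95.4]
tool_rot: [0.0, 0.999, 0.049, 0.0]
wrist_force: [-1.8, -4.2, 5.4]
width: 21.2
grip_force: 49.8
51.35 [600.4 326.1  95.4] [2.000e-04 9.988e-01 4.930e-02 2.000e-04] [-1.8 -4.2  5.4] 21.227257432957725 49.75574791431427
```

```bash
python3 -m jog '{"travel":[[-0.0182,0,-0.0168],[-0.0217,0,-0.012],[-0.0238,0,-0.0065],[-0.0247,0,-0.0008],[0,0,0]],"twist":[[0,0,0],[0,0,0],[0,0,0],[0,0,0],[0,0,0]]}'
python3 -m jog '{"travel":[[-0.0242,0,0.0051],[-0.0223,0,0.0106],[-0.0192,0,0.0155],[-0.008,0,0.0095],[-0.0071,0,0.0105],[0,0,0],[0,0,0]],"twist":[[0,0,0],[0,0,0],[0,0,0],[0,0,0],[0,0,0],[0,0,0],[0,0,0]]}'
```

```text
clock: 51.98
tcp_pos: [512.6, 316.0, 131.9]
tool_rot: [0.001, 0.999, 0.049, 0.001]
wrist_force: [1.1, -7.0, 5.9]
width: 21.4
grip_force: 50.3
clock: 52.85
tcp_pos: [431.8, 306.6, 79.2]
tool_rot: [0.002, 0.999, 0.048, -0.001]
wrist_force: [-1.9, -11.7, 3.4]
width: 21.0
grip_force: 64.7
```

Closed. I'll release, withdraw and check.

```bash
python3 -m jog '{"travel":[[0,0,0],[0,0,0],[0,0,0],[0,0,0],[0,0,-0.03],[0,0,-0.05],[0,0,-0.05],[0,-0.05,-0.03]],"twist":[[0,0,0],[0,0,0],[0,0,0],[0,0,0],[0,0,0],[0,0,0],[0,0,0],[0,0,0]]}' 100
python3 -m jog '{"travel":[[-0.03,-0.05,0],[-0.03,-0.05,0],[-0.03,-0.05,0],[-0.03,-0.05,0],[0,-0.04,0],[0,0,0],[0,0,0],[0,0,0]],"twist":[[0,0,0],[0,0,0],[0,0,0],[0,0,0],[0,0,0],[0,0,0],[0,0,0],[0,0,0]]}'
python3 - <<'E'
from h import *
a=robot.capture("top");b=robot.capture("scene")
cv2.imwrite("pics/f11.png",np.hstack([cv2.resize(a,(400,300),interpolation=cv2.INTER_AREA),cv2.resize(b,(400,300),interpolation=cv2.INTER_AREA)]))
print(tips("top","lid_knob"),tips("scene","lid_knob"),tips("scene","car_a"),tips("top","straightedge_mid"))
st()
E
```

```text
clock: 53.85
tcp_pos: [429.2, 356.7, 243.2]
tool_rot: [-0.002, 0.999, 0.046, 0.001]
wrist_force: [1.0, 0.6, 0.3]
width: 85.1
grip_force: 0.0
clock: 54.85
tcp_pos: [284.8, 585.6, 240.0]
tool_rot: [-0.0, 0.999, 0.048, -0.0]
wrist_force: [0.1, 0.1, -0.0]
width: 85.5
grip_force: 0.0
[(0.72, array([430.3, 305.6,  95.6]))] [(0.91, array([436.1, 306.8, 101.6]))] [(0.94, array([ 453.7, -339.3,    2.7])), (0.92, array([ 4.378e+02,  6.670e+01, -3.000e-01])), (0.87, array([568.5,  69. ,  -2.7])), (0.83, array([ 460.3, -236.4,    2.6])), (0.78, array([351. ,  -5.4,   0.6])), (0.55, array([540.6, -62.5,   1.2]))] [(0.65, array([ 497.7, -289.6,   29.5]))]
55.15 [283.9 586.5 239.8] [-2.000e-04  9.988e-01  4.920e-02 -2.000e-04] [-0.6  0.4 -0.2] 85.60534949528352 0.0
```

View pics/f11.png

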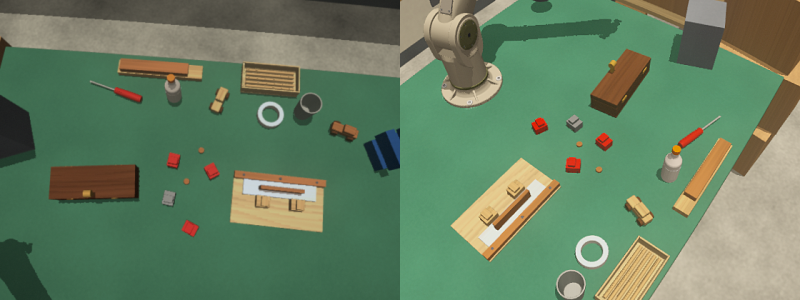

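The lid is shut, both cars and the straightedge are in place, and the glue bottle is standing. Handing in.

```bash
python3 -c "
from h import *
print(robot.hand_in())"
```

```text
the job is handed in; nothing more can be done
None
```

I handed the job in at about 55 s: the straightedge is flush on the fence, both car bodies stand flush along its free edge, the case is closed and the glue bottle is upright, by the final pictures and push forces, but the hand-in returned no verdict.

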